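Put the chart frame on its kickstand and hold it upright

ROBOT

A 6-joint arm with a two-finger parallel gripper is mounted at the origin on a cart in front of the work surface, level with it; the furniture and walls round the work are solid. World frame = base frame: x ahead of the robot, y to its left, z up, the work surface at z = 0. Lengths are in m, angles in rad, forces in N, time in s.
With the tool pointing down it reaches from about 0.3 to 0.775 m from the base axis. Payload 14.6 kg.
Tool frame: the origin (TCP) lies midway between the tips of the shut fingers; the grasp point (between the pads) lies 19 mm behind it (ctrl.pinch_z is the distance from the TCP to the grasp point, in m); z points along the fingers, y is the line along which they close (so a half turn about z gives the same grasp; the last joint's range is limited). The gripper opens to 94 mm and grips with 3 to 60 N. Pads are 16 mm wide; open, the fingers measure 119 mm over their backs; the gripper's body (75 mm by 177 mm) begins 78 mm behind the grasp point.
Start: joints at [1.066, 0.3, 1.521, -0, 1.321, -0.067], TCP at [0.233, 0.498, 0.205] pointing down, gripper open.
Joint ranges: [-3.03, 3.03], [-0.79, 2.21], [0.23, 2.52], [-1.04, 4.18], [0, 3.07], [-2.55, 2.55]. Speed limits (rad/s): [2.22, 2.22, 2.57, 3.14, 3.14, 3.14].

INTERFACE

Orientations are given as [roll, pitch, yaw] about the fixed x, y, z axes, in that order (R = Rz(yaw) Ry(pitch) Rx(roll)).
In Python, from station import ctrl gives the robot as it stands.
- The arm moves only by the tool jog_arm, never from a script. Its argument "motion" is a list of rows, each a list of 7 numbers: the shift along the tool's x, y, z in m, then the turn, a rotation vector about the tool's x, y, z in rad, then the opening, from -1 (shut) to 1 (fully open). In form: [[tx, ty, tz, rx, ry, rz, gripper], ...]. A call has 1 to 5 rows; each row shifts and turns the commanded pose from where the row before left it, along the tool's axes as they then stand; what a row does not reach is not made up. A row lasts 1/10 s, in which the tool goes at most 50 mm and 8.59 degrees, less where a joint would pass 70% of its speed; a pose out of reach is approached as far as the arm can. A call is refused whole if a number of a shift passes 0.05 or a number of a turn 0.15, either way. A call with a gripper value outside its range is refused whole. The fingers move at their own pace and stop on an object; "squeeze" is the grip in N (left out, the last holds). Time passes only in rows, so rows that do not move let the fingers close. It gives the time, the measured TCP pose, the force, the opening and the grip force at its end, in the units of the state.
- ctrl.get_obs(): the state, without advancing time (a new reading comes with each control period).
- ctrl.camera(name): name is "scene" or "top" or "wrist"; returns the picture (420x560x3 uint8, red, green, blue); there is no depth.
- ctrl.camera_model(name): a dict with "intrinsics" (3x3 intrinsics, pixels), "rvec" (rotation vector, rad) and "tvec" (3), from world to camera coordinates, as OpenCV has them. Camera axes: x right, y down, z forward; pixel columns grow to the right and rows downward; lengths in m; the calibration is good to about 2 mm. A picture is of the moment at which its call begins: read the wrist's pose just before it. camera_model takes no time and is no camera call; for the wrist camera it gives the pose at the moment of the call.
- ctrl.hand_in(): hands the job in; it is judged then, once.
The state is a dict: "time_s": time; "qpos": joint angles; "joint_vel": joint speeds; "tau": joint torques, N m; "ee_pos": TCP position; "eef_rot": TCP orientation; "force": force on the tool from outside, world axes, zero at the start; "moment": the same for the moment, N m; "grip_width": finger opening in m; "grip_force": force on a finger pad.
Only numpy, scipy, OpenCV 4.12 (cv2) and the standard library are available. Lean on these libraries where they do the work, as an engineer would, in place of code of your own. Each camera call takes 0.05 s, during which the arm holds its last target. There are 200 camera calls.

TASK

The small tilting chart frame on the bench has tipped back on its hub with its kickstand folded up. Flip the kickstand all the way down, past its over-centre point, then take the frame by its top rail, bring it upright and keep hold of it so that it cannot tip while a colleague tightens the hub: finish while still gripping the rail, with the frame vertical and the kickstand down, clear of the base plate. Leave the blue-lidded cup, the small brown bottle and the small box where they are.

Things in the scene. Friction and masses are not known exactly. Their poses are not given: they have to be found in the camera images.
- stand: Grey base plate fixed to the bench, 140 (x) x 165 (y) x 12 mm; y from -65 to +100 mm of its origin. Origin on the bench under the hub; z up. Two steel hub cheeks rise from it, carrying a pin along its x axis 42 mm above the bench. Its +y side is the kickstand side, turned roughly towards the robot. The microscope stands to the right of it, the printer on its raised counter to the left.
- frame (a joint): Lean of the chart frame about the hub pin (rad): 0 upright, positive = top leans to the stand's +y (kickstand) side, negative = away from it; stops at -0.32 and +0.32. Nearly free-moving and unstable upright: it falls to whichever side it leans (about 0.3 N m at the stop). It starts at the negative stop. With the kickstand down its foot meets the base plate at about +0.14.
- top_rail (a point): Centre of the frame's top rail: aluminium bar 140 (x) x 16 (y) x 22 mm (z) with a 50 mm long, 19 mm thick black rubber grip in the middle; 182 mm above the hub pin along the frame. Axes: x along the rail, parallel to the hub pin; z along the frame, away from the hub; grip across y. Below it the frame is 140 mm wide, 14 mm thick, with a white board.
- kickstand (a joint): Angle of the kickstand (rad): 0 folded up (starts here), 1.8 fully down, stops at both. A spring drives it away from 0.9 to either stop: to leave 0 takes 2 to 3 N pressed down at its end; past 0.9 it snaps down by itself.
- kick_pivot (a point): Pivot of the kickstand on the frame: 48 mm to -x, 45 mm to +y of the frame's middle plane, 56 mm above the hub pin (in the upright frame's axes). A short dark spring strut runs from the frame's side rail down to it. Pivot axis, in the frame's axes, (0, 0.90, 0.435).
- kick_end (a point): Centre of the free end of the kickstand, a 10 mm round steel leg with a 14 mm rubber foot, 76 mm from the pivot. In the frame's axes it lies from the pivot along (cos p, 0.435 sin p, -0.90 sin p) with p = kickstand angle - 0.2: folded it points along +x, slightly up; down it points at the base plate, splayed to +y. Pressing down on it from above swings it down.
- sample_cup: Loose specimen cup with a blue lid, 63 mm wide, 69 mm high; origin at its underside. A bystander.
- oil_bottle: Small loose brown bottle with a black cap, 28 mm wide, 59 mm high; origin at its underside. A bystander.
- cover_box: Loose small pale box, 34 x 34 x 14 mm. A bystander.

How it is judged:
On the way, in this order (a step that is already met when the one before it is completed fails the run):
1. the kickstand is flipped fully down (value of joint kickstand above 1.65 rad), for 0.2 s.
2. the frame is gripped by its top rail and upright (value of joint frame between -0.07 and 0.07 rad and contact force between the fingers and stand above 2 N and x of the grasp point in the frame of top_rail between -0.075 and 0.075 m and y of the grasp point in the frame of top_rail between -0.03 and 0.03 m and z of the grasp point in the frame of top_rail between -0.03 and 0.03 m), for 0.2 s.
At the end, for the whole second after the job is handed in: Kickstand above 1.65 of 1.8 rad; frame within 0.07 rad (4 degrees) of upright; fingers touch it with over 2 N, grasp point at the top rail (75 mm along it from its centre, 30 mm across and in height); cup, bottle and box within 30 mm of where they stood (all of step 2 and value of joint kickstand above 1.65 rad and distance of each of sample_cup, oil_bottle, cover_box from where it was at the start of the episode below 0.03 m); the arm keeps its last pose, push and grip.
It fails at once if a bystander is knocked away (distance of any of sample_cup, oil_bottle, cover_box from where it was at the start of the episode above 0.03 m).
It also fails if it takes over 58 s, if anything falls off the work surface, if the arm or the gripper's body presses on something with over 40 N, if the wrist force passes 120 N, or if a joint passes its speed limit or range.

## Working session

There is one attempt and no reset: what is moved stays moved. The work goes in short steps, Python scripts to look and compute and a tool call to move; the robot and the scene stay as the last step left them, time stands still between calls to the robot, and variables do not carry over. Pictures are saved under pics/ and viewed, at most 10 in all, crops included, and the job is handed in when it is done.

Besides the shell and the picture viewer there is one more tool, called after "Emit:" by a JSON object that holds its "op" and its "data". jog_arm: Moves the arm, as the interface text tells. Its arguments: {"type":"object","properties":{"motion":{"type":"array"},"squeeze":{"type":"number"}},"required":["motion"]}

```bash
mkdir -p pics; python3 - <<'E'
from station import ctrl
import cv2,numpy as np
o=ctrl.get_obs();print({k:np.round(v,3) for k,v in o.items()},ctrl.pinch_z)
for n in("scene","top"):
    im=ctrl.camera(n)[:,:,::-1];cv2.imwrite(f"pics/{n}0.png",im)
    m=ctrl.camera_model(n);print(n,m)
E
```

```text
{'time_s': np.float64(0.0), 'qpos': array([ 1.066,  0.3  ,  1.522, -0.   ,  1.321, -0.067]), 'joint_vel': array([-0.001,  0.001,  0.001,  0.002, -0.001, -0.001]), 'tau': array([ 1.0000e-03, -5.3183e+01, -3.5273e+01,  7.1000e-02,  2.5000e-02,
       -0.0000e+00]), 'ee_pos': array([0.233, 0.498, 0.205]), 'eef_rot': array([-3.14 , -0.   ,  2.704]), 'force': array([-0.276, -0.374,  0.028]), 'moment': array([0.03 , 0.025, 0.028]), 'grip_force': np.float64(0.0), 'grip_width': np.float64(0.094)} 0.0188
scene {'intrinsics': array([[528.63099613,   0.        , 275.5837339 ],
       [  0.        , 528.63099613, 215.03809861],
       [  0.        ,   0.        ,   1.        ]]), 'rvec': array([ 1.97491417, -1.25014299,  0.55862199]), 'tvec': array([-0.2359812 ,  0.48632852,  0.63844828])}
top {'intrinsics': array([[488.769726  ,   0.        , 265.66767878],
       [  0.        , 488.769726  , 213.54194809],
       [  0.        ,   0.        ,   1.        ]]), 'rvec': array([ 2.20192456, -2.19257008,  0.08027648]), 'tvec': array([0.05936351, 0.64015045, 1.10275714])}
```

View pics/scene0.png

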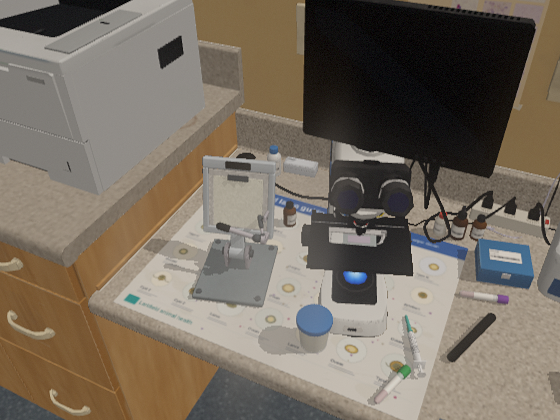

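View pics/top0.png

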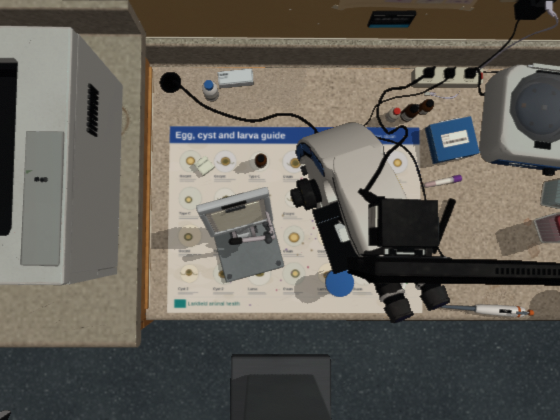

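The scene picture shows the stand at about (237,240), with the cup at (314,328) and the bottle at (290,214). In the top picture the plate spans about (212..283, 215..280) and the rail runs (200,212)-(268,192). The pale box is at (205,166). I'll enlarge both around the stand.

```bash
python3 - <<'E'
import cv2,numpy as np
a=cv2.imread("pics/scene0.png")[145:315,180:300];b=cv2.imread("pics/top0.png")[175:295,190:295]
a=cv2.resize(a,None,fx=3.5,fy=3.5,interpolation=2);b=cv2.resize(b,None,fx=3.5,fy=3.5,interpolation=2)
c=np.zeros((595,800,3),np.uint8);c[:a.shape[0],:a.shape[1]]=a;c[:b.shape[0],425:425+b.shape[1]]=b
cv2.imwrite("pics/crop0.png",c)
E
```

```text
(no output)
```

View pics/crop0.png

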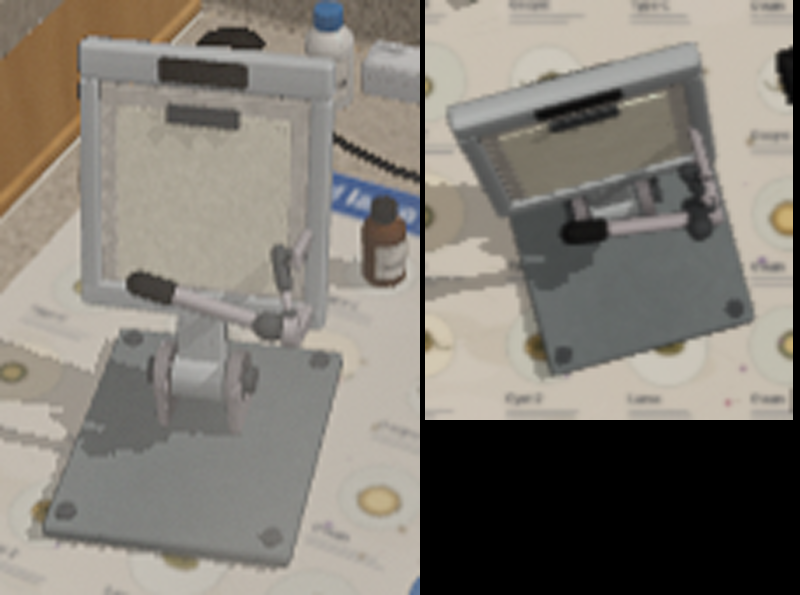

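The crop shows the plate corners, the grip centre (scene crop (203,74)) and the kickstand foot (scene crop (150,288), top crop (583,232)). I'll fit x, y and yaw of the stand to these, together with the bystanders.

```bash
cat > h.py <<'E'
import numpy as np,cv2
from scipy.spatial.transform import Rotation as R
from scipy.optimize import least_squares
from station import ctrl
def proj(n,P):
    m=ctrl.camera_model(n);return cv2.projectPoints(np.atleast_2d(P).astype(float),m["rvec"],m["tvec"],m["intrinsics"],None)[0][:,0]
def ray(n,u,z):
    m=ctrl.camera_model(n);A=cv2.Rodrigues(m["rvec"])[0];c=-A.T@m["tvec"];d=A.T@np.linalg.inv(m["intrinsics"])@[u[0],u[1],1]
    return c+d*(z-c[2])/d[2]
def fr(p,lean): return R.from_rotvec([-lean,0,0]).apply(p)+[0,0,.042]
def kick(a,s=.076):
    p=a-.2;return np.array([-.048,.045,.056])+s*np.array([np.cos(p),.435*np.sin(p),-.9*np.sin(p)])
def W(q,P): return R.from_euler('z',q[2]).apply(P)+[q[0],q[1],0]
E
python3 - <<'E'
from h import *
L=-.32
S=[((.07,.1,.012),(192.9,296.4)),((-.07,.1,.012),(262.9,303.6)),((-.07,-.065,.012),(277.7,247.3)),((.07,-.065,.012),(214.9,239.9)),(fr([0,.0095,.182],L),(238,166.1)),(fr(kick(0),L),(222.0,226.8))]
T=[((.07,.1,.012),(225.7,282.1)),((-.07,.1,.012),(283.4,266.4)),(fr(kick(0),L),(235.1,241.3))]
def f(q): return np.r_[(proj("scene",W(q,[s[0] for s in S]))-[s[1] for s in S]).ravel(),(proj("top",W(q,[s[0] for s in T]))-[s[1] for s in T]).ravel()]
r=least_squares(f,[.55,.2,1.7]);q=r.x;print(q,np.round(r.fun.reshape(-1,2),1))
np.save("q.npy",q)
for n,P in (("kend",kick(0)),("kend.9",kick(.9)),("kend1.8",kick(1.8)),("piv",kick(0,0)),("rail",[0,0,.182])):
  print(n,W(q,fr(P,L)).round(3),"upright",W(q,fr(P,0)).round(3))
print("cup",ray("top",(340,283),.069),"bottle",ray("top",(261,160),.059),"box",ray("top",(205,166),.014))
E
```

```text
[0.5966489  0.10810708 1.83520564] [[-1.6 -0.8]
 [ 0.1  1.7]
 [ 1.2 -2. ]
 [-0.2 -2.1]
 [ 0.5  0.3]
 [-1.7 -0.3]
 [ 1.4  0.4]
 [ 2.8  0.3]
 [-1.5  0. ]]
kend [0.576 0.13  0.12 ] upright [0.553 0.124 0.112]
kend.9 [0.537 0.102 0.074] upright [0.53  0.101 0.054]
kend1.8 [0.535 0.039 0.055] upright [0.534 0.039 0.03 ]
piv [0.585 0.055 0.109] upright [0.566 0.05  0.098]
rail [0.652 0.123 0.215] upright [0.597 0.108 0.224]
cup [ 0.48610838 -0.09972271  0.069     ] bottle [0.75686016 0.07346422 0.059     ] box [0.74974734 0.20286134 0.014     ]
```

The fit is within about 2 px and agrees with the known heights. I'll close the fingers, swing clear of the printer counter first, and then go above the kickstand.

Emit:
{"op": "jog_arm", "data": {"motion": [[-0.023, -0.03, -0.012, 0, 0, 0, -1], [-0.023, -0.03, -0.012, 0, 0, 0, -1], [-0.023, -0.03, -0.012, 0, 0, 0, -1], [-0.023, -0.03, -0.012, 0, 0, 0, -1]], "squeeze": 30}}

```text
time_s: 0.5
ee_pos: [0.2655, 0.3489, 0.2535]
eef_rot: [-3.141, -0.0, 2.704]
force: [0.5, 0.6, -0.3]
grip_width: 0.0651
grip_force: 0.0
```

Emit:
{"op": "jog_arm", "data": {"motion": [[-0.023, -0.03, -0.012, 0, 0, 0, -1], [-0.023, -0.03, -0.012, 0, 0, 0, -1], [-0.023, -0.03, -0.012, 0, 0, 0, -1], [-0.023, -0.03, -0.012, 0, 0, 0, -1]]}}

```text
time_s: 0.9
ee_pos: [0.2979, 0.2013, 0.3018]
eef_rot: [-3.142, 0.0, 2.704]
force: [0.6, -0.1, -0.0]
grip_width: 0.0334
grip_force: 0.0
```

Emit:
{"op": "jog_arm", "data": {"motion": [[0, 0, 0, 0, 0, -0.14, -1], [0, 0, 0, 0, 0, -0.14, -1], [0, 0, 0, 0, 0, -0.14, -1], [0, 0, 0, 0, 0, -0.14, -1], [0, 0, 0, 0, 0, -0.142, -1]]}}

```text
time_s: 1.4
ee_pos: [0.298, 0.2026, 0.3013]
eef_rot: [-3.141, -0.0, -2.872]
force: [0.8, 0.6, 0.6]
grip_width: 0.0005
grip_force: 0.0
```

```bash
cat >> h.py <<'E'
def rel(P,ang):
    "steps in tool axes from the measured pose to world P, tool down with y at world angle ang"
    o=ctrl.get_obs();A=R.from_euler('xyz',o["eef_rot"]);T=R.from_euler('xyz',[np.pi,0,ang+np.pi/2])
    return A.inv().apply(np.asarray(P)-o["ee_pos"]).round(4),(A.inv()*T).as_rotvec().round(3)
E
python3 - <<'E'
from h import *
q=np.load("q.npy");a=q[2];o=ctrl.get_obs();print(o["ee_pos"],o["eef_rot"],o["qpos"].round(2),o["time_s"])
w=[W(q,fr(kick(k,.072),-.32))+[0,0,.007] for k in np.arange(0,1.25,.15)]
print(np.round(w,3));print(rel(w[0]+[0,0,.03],a))
T=R.from_euler('xyz',[np.pi,0,a+np.pi/2])
print(np.round(T.inv().apply(np.diff(w,axis=0)),4))
E
```

```text
[0.29798718 0.20264927 0.30127451] [-3.14149110e+00 -3.59155108e-04 -2.87171882e+00] [ 0.5  -0.2   1.83 -0.    1.52 -1.35] 1.4
[[0.576 0.126 0.127]
 [0.569 0.125 0.119]
 [0.561 0.123 0.111]
 [0.555 0.119 0.104]
 [0.549 0.114 0.096]
 [0.544 0.108 0.089]
 [0.539 0.1   0.083]
 [0.536 0.091 0.078]
 [0.534 0.082 0.073]]
(array([-0.2477, -0.1481,  0.1446]), array([-0.   , -0.   ,  0.005]))
[[ 0.0075  0.0013  0.0077]
 [ 0.0075 -0.0003  0.0077]
 [ 0.0074 -0.0019  0.0076]
 [ 0.0071 -0.0034  0.0073]
 [ 0.0067 -0.0049  0.0069]
 [ 0.0061 -0.0063  0.0063]
 [ 0.0054 -0.0075  0.0055]
 [ 0.0045 -0.0086  0.0047]]
```

Emit:
{"op": "jog_arm", "data": {"motion": [[-0.039, -0.03, 0, 0, 0, 0, -1], [-0.039, -0.03, 0, 0, 0, 0, -1], [-0.039, -0.03, 0, 0, 0, 0, -1], [-0.039, -0.03, 0, 0, 0, 0, -1], [-0.039, -0.028, 0, 0, 0, 0, -1]]}}

```text
time_s: 1.9
ee_pos: [0.5266, 0.1095, 0.301]
eef_rot: [3.142, -0.0, -2.878]
force: [0.6, 1.3, 0.8]
grip_width: 0.0004
grip_force: 0.0
```

Emit:
{"op": "jog_arm", "data": {"motion": [[-0.026, 0, 0.036, 0, 0, 0, -1], [-0.026, 0, 0.036, 0, 0, 0, -1], [0, 0, 0.036, 0, 0, 0, -1], [0, 0, 0.037, 0, 0, 0, -1], [0, 0, 0, 0, 0, 0, -1]]}}

```text
time_s: 2.4
ee_pos: [0.5729, 0.124, 0.1514]
eef_rot: [3.141, -0.009, -2.877]
force: [-0.1, 0.3, 0.9]
grip_width: 0.0003
grip_force: 0.0
```

```bash
python3 - <<'E'
from h import *
q=np.load("q.npy");print(rel(W(q,fr(kick(0,.072),-.32))+[0,0,.007],q[2]))
a=ctrl.camera("scene")[145:315,180:300,::-1];b=ctrl.camera("wrist")[:,:,::-1]
a=cv2.resize(a,None,fx=3,fy=3,interpolation=2);c=np.zeros((510,800,3),np.uint8);c[:,:360]=a;c[:330,360:]=cv2.resize(b,(440,330));cv2.imwrite("pics/p1.png",c)
E
```

```text
(array([-0.0038,  0.001 ,  0.0248]), array([ 0.001, -0.009, -0.   ]))
```

View pics/p1.png

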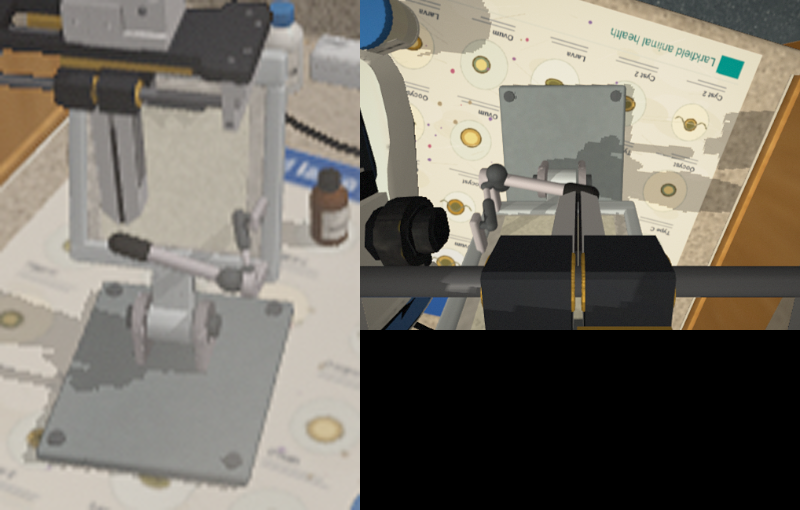

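The shut fingertips (crop (125,215)) sit just above the kickstand foot (125,245). The wrist view (580,188) agrees, so I'll press down along the arc.

Emit:
{"op": "jog_arm", "data": {"motion": [[-0.004, 0.001, 0.012, 0, 0, 0, -1], [0, 0, 0.012, 0, 0, 0, -1], [0.007, 0.001, 0.008, 0, 0, 0, -1], [0.007, 0, 0.008, 0, 0, 0, -1], [0.007, -0.002, 0.008, 0, 0, 0, -1]]}}

```text
time_s: 3.0
ee_pos: [0.558, 0.1202, 0.1082]
eef_rot: [3.141, 0.0, -2.877]
force: [-1.6, 2.6, 2.4]
grip_width: 0.0003
grip_force: 1.6
```

Emit:
{"op": "jog_arm", "data": {"motion": [[0.007, -0.003, 0.007, 0, 0, 0, -1], [0.007, -0.005, 0.007, 0, 0, 0, -1], [0.006, -0.006, 0.006, 0, 0, 0, -1], [0.005, -0.007, 0.006, 0, 0, 0, -1], [0, 0, 0, 0, 0, 0, -1]]}}

```text
time_s: 3.5
ee_pos: [0.5395, 0.0919, 0.0815]
eef_rot: [-3.142, -0.001, -2.879]
force: [0.4, 0.3, -0.1]
grip_width: 0.0006
grip_force: 0.0
```

```bash
python3 - <<'E'
from h import *
a=ctrl.camera("scene")[145:315,180:300,::-1];b=ctrl.camera("wrist")[:,:,::-1]
a=cv2.resize(a,None,fx=3,fy=3,interpolation=2);c=np.zeros((510,800,3),np.uint8);c[:,:360]=a;c[:330,360:]=cv2.resize(b,(440,330));cv2.imwrite("pics/p2.png",c)
E
```

```text
(no output)
```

View pics/p2.png

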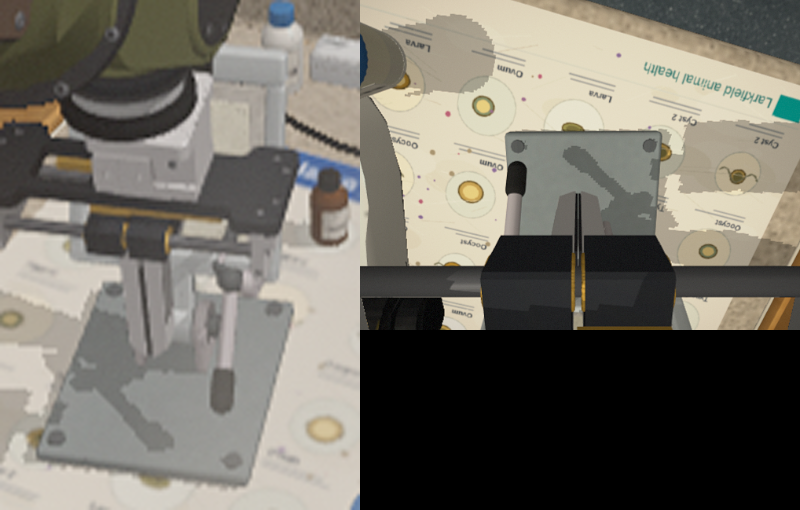

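The kickstand is down: in the scene view its foot stands at crop (222,390), over the plate. The fingers are free, so I'll retreat up and turn to the rail grasp orientation.

Emit:
{"op": "jog_arm", "data": {"motion": [[0.01, 0.008, -0.045, 0, 0, 0, -1], [0.01, 0.008, -0.045, 0, 0, 0, -1], [0, 0.008, -0.048, 0, 0, 0, -1], [0, 0, -0.048, 0, 0, 0, 0.3], [0, 0, -0.04, 0, 0, 0, 0.3]]}}

```text
time_s: 4.1
ee_pos: [0.5145, 0.1115, 0.3119]
eef_rot: [-3.141, 0.003, -2.877]
force: [-0.2, -1.1, -0.6]
grip_width: 0.0131
grip_force: 0.0
```

Emit:
{"op": "jog_arm", "data": {"motion": [[0, 0, 0, 0, 0, 0.14, 0.3], [0, 0, 0, 0, 0, 0.14, 0.3], [0, 0, 0, 0, 0, 0.14, 0.3], [0, 0, 0, 0, 0, 0.14, 0.3], [0, 0, 0, 0, 0, 0.14, 0.3]]}}

```text
time_s: 4.6
ee_pos: [0.5147, 0.1113, 0.3088]
eef_rot: [3.141, 0.001, 2.7]
force: [-0.3, 0.2, 0.0]
grip_width: 0.053
grip_force: 0.0
```

Emit:
{"op": "jog_arm", "data": {"motion": [[0, 0, 0, 0, 0, 0.14, 0.3], [0, 0, 0, 0, 0, 0.14, 0.3], [0, 0, 0, 0, 0, 0.14, 0.3], [0, 0, 0, 0, 0, 0.14, 0.3], [0, 0, 0, 0, 0, 0.14, 0.3]]}}

```text
time_s: 5.1
ee_pos: [0.5147, 0.1113, 0.3088]
eef_rot: [3.141, 0.0, 2.0]
force: [0.7, 0.7, -0.8]
grip_width: 0.061
grip_force: 0.0
```

Emit:
{"op": "jog_arm", "data": {"motion": [[0, 0, 0, 0, 0, 0.14, 0.3], [0, 0, 0, 0.1, 0, 0.03, 0.3], [0, 0, 0, 0.1, 0, 0, 0.3], [0, 0, 0, 0.12, 0, 0, 0.3], [0, 0, 0, 0, 0, 0, 0.3]]}}

```text
time_s: 5.6
ee_pos: [0.5153, 0.1115, 0.3065]
eef_rot: [-2.815, 0.001, 1.836]
force: [0.2, -0.4, -0.7]
grip_width: 0.0613
grip_force: 0.0
```

```bash
cat >> h.py <<'E'
def relf(d,lean):
    "tool steps to grasp pose in the frame's axes, grasp point d above the rail centre"
    q=np.load("q.npy");o=ctrl.get_obs();A=R.from_euler('xyz',o["eef_rot"])
    T=R.from_euler('z',q[2])*R.from_rotvec([-lean,0,0])*R.from_euler('x',np.pi)
    P=W(q,fr([0,0,.182-.0188+d],lean))
    return P.round(3),T.inv().apply(P-o["ee_pos"]).round(4),(A.inv()*T).as_rotvec().round(3)
E
python3 - <<'E'
from h import *
o=ctrl.get_obs();print(o["ee_pos"].round(3),o["qpos"].round(2),o["grip_width"],relf(.07,-.32),relf(.0,-.32))
E
```

```text
[0.515 0.111 0.307] [ 0.16  0.4   1.19 -0.04  1.88 -0.11] 0.06130972509368111 (array([0.667, 0.127, 0.263]), array([-0.0245,  0.1569, -0.0066]), array([-0.006,  0.001,  0.   ])) (array([0.646, 0.122, 0.197]), array([-0.0245,  0.1569,  0.0634]), array([-0.006,  0.001,  0.   ]))
```

Emit:
{"op": "jog_arm", "data": {"motion": [[-0.006, 0.039, -0.002, 0, 0, 0, 0.3], [-0.006, 0.039, -0.002, 0, 0, 0, 0.3], [-0.006, 0.039, -0.002, 0, 0, 0, 0.3], [-0.006, 0.04, 0, 0, 0, 0, 0.3], [0, 0, 0, 0, 0, 0, 0.3]]}}

```text
time_s: 6.1
ee_pos: [0.6689, 0.1275, 0.2573]
eef_rot: [-2.815, 0.001, 1.836]
force: [-0.9, -0.3, -2.1]
grip_width: 0.061
grip_force: 0.0
```

```bash
python3 - <<'E'
from h import *
print(relf(.0,-.32))
m=ctrl.camera_model("wrist");q=np.load("q.npy")
pr=proj("wrist",W(q,[fr([x,y,.193],-.32) for x in(-.07,.07) for y in(-.008,.008)]));print(pr.round(0))
a=ctrl.camera("scene")[100:270,160:280,::-1];b=ctrl.camera("wrist")[:,:,::-1]
a=cv2.resize(a,None,fx=3,fy=3,interpolation=2);c=np.zeros((510,800,3),np.uint8);c[:,:360]=a;c[:330,360:]=cv2.resize(b,(440,330));cv2.imwrite("pics/p3.png",c)
E
```

```text
(array([0.646, 0.122, 0.197]), array([ 0.0002, -0.0033,  0.0647]), array([-0.006,  0.001,  0.   ]))
[[286. 339.]
 [262. 338.]
 [287. 124.]
 [259. 124.]]
```

View pics/p3.png

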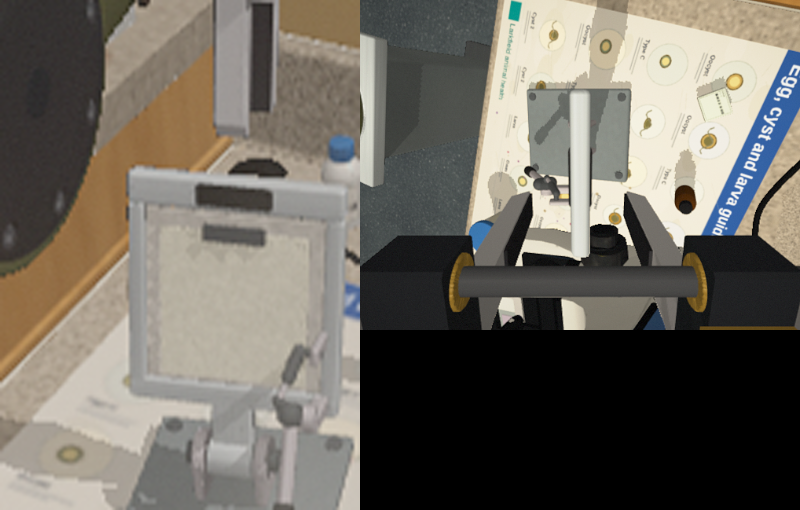

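In the wrist view the rail (crop columns 571–591) lies midway between the open fingers, about 5 mm further +y and 7 mm further +x than predicted. I'll leave y alone, correct x and descend.

Emit:
{"op": "jog_arm", "data": {"motion": [[0.003, 0, 0.022, 0, 0, 0, 0.3], [0.002, 0, 0.022, 0, 0, 0, 0.3], [0, 0, 0.019, 0, 0, 0, 0.3], [0, 0, 0, 0, 0, 0, 0.3]]}}

```text
time_s: 6.6
ee_pos: [0.6443, 0.1269, 0.2062]
eef_rot: [-2.823, 0.002, 1.836]
force: [0.4, 0.2, 0.2]
grip_width: 0.0612
grip_force: 0.0
```

```bash
python3 - <<'E'
from h import *
o=ctrl.get_obs();print(relf(.0,-.32),o["force"],o["grip_width"])
a=ctrl.camera("scene")[100:270,160:280,::-1];b=ctrl.camera("wrist")[:,:,::-1]
a=cv2.resize(a,None,fx=3,fy=3,interpolation=2);c=np.zeros((510,800,3),np.uint8);c[:,:360]=a;c[:330,360:]=cv2.resize(b,(440,330));cv2.imwrite("pics/p4.png",c)
E
```

```text
(array([0.646, 0.122, 0.197]), array([-0.0057,  0.0034,  0.0087]), array([0.001, 0.002, 0.   ])) [0.35946526 0.16769844 0.15363651] 0.06115589206677122
```

View pics/p4.png

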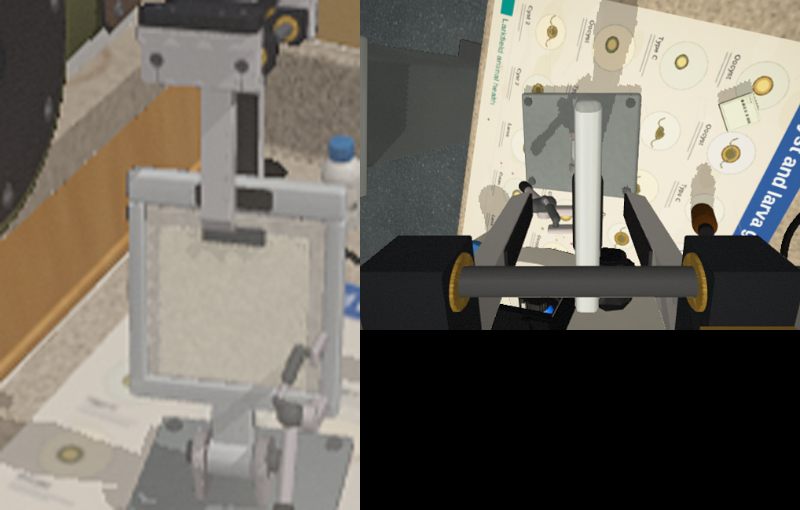

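The fingers straddle the grip. The rail centre is at crop 587 and the finger middle at 577, which is about 5 mm in +y. I'll correct that, go the last 8 mm down and close.

Emit:
{"op": "jog_arm", "data": {"motion": [[0, 0.005, 0.008, 0, 0, 0, 0.3], [0, 0, 0, 0, 0, 0, -1], [0, 0, 0, 0, 0, 0, -1], [0, 0, 0, 0, 0, 0, -1], [0, 0, 0, 0, 0, 0, -1]], "squeeze": 25}}

```text
time_s: 7.2
ee_pos: [0.6481, 0.1275, 0.196]
eef_rot: [-2.822, 0.002, 1.836]
force: [-0.7, 0.4, -0.2]
grip_width: 0.0328
grip_force: 0.0
```

Emit:
{"op": "jog_arm", "data": {"motion": [[0, 0, 0, 0, 0, 0, -1], [0, 0, 0, 0, 0, 0, -1]]}}

```text
time_s: 7.4
ee_pos: [0.6472, 0.1273, 0.1963]
eef_rot: [-2.819, 0.001, 1.836]
force: [0.4, -0.0, -1.5]
grip_width: 0.0188
grip_force: 25.0
```

```bash
python3 - <<'E'
from h import *
print(relf(.0,-.32))
E
```

```text
(array([0.646, 0.122, 0.197]), array([-0.0053, -0.0026,  0.0002]), array([-0.003,  0.002,  0.   ]))
```

Gripped at 19 mm width, which matches the rubber. Next is the arc about the pin to upright: -0.04 rad and -6.5 mm per row, 8 rows.

Emit:
{"op": "jog_arm", "data": {"motion": [[0, -0.0065, 0, -0.04, 0, 0, -1], [0, -0.0065, 0, -0.04, 0, 0, -1], [0, -0.0065, 0, -0.04, 0, 0, -1], [0, -0.0065, 0, -0.04, 0, 0, -1]]}}

```text
time_s: 7.8
ee_pos: [0.6232, 0.1207, 0.2021]
eef_rot: [-2.982, 0.002, 1.836]
force: [-0.6, -1.2, -4.5]
grip_width: 0.0189
grip_force: 25.0
```

Emit:
{"op": "jog_arm", "data": {"motion": [[0, -0.0065, 0, -0.04, 0, 0, -1], [0, -0.0065, 0, -0.04, 0, 0, -1], [0, -0.0065, 0, -0.04, 0, 0, -1], [0, -0.0065, 0, -0.04, 0, 0, -1], [0, 0, 0, 0, 0, 0, -1]]}}

```text
time_s: 8.3
ee_pos: [0.5976, 0.1137, 0.2043]
eef_rot: [-3.14, 0.002, 1.836]
force: [1.1, -2.0, -12.7]
grip_width: 0.0188
grip_force: 25.0
```

```bash
python3 - <<'E'
from h import *
print(relf(.0,0))
a=ctrl.camera("scene")[100:310,150:290,::-1];b=ctrl.camera("wrist")[:,:,::-1]
a=cv2.resize(a,None,fx=2.5,fy=2.5,interpolation=2);c=np.zeros((525,800,3),np.uint8);c[:,:350]=a;c[:330,360:]=cv2.resize(b,(440,330));cv2.imwrite("pics/p5.png",c)
E
```

```text
(array([0.597, 0.108, 0.205]), array([-0.0051, -0.0024, -0.0009]), array([-0.002,  0.002,  0.   ]))
```

View pics/p5.png

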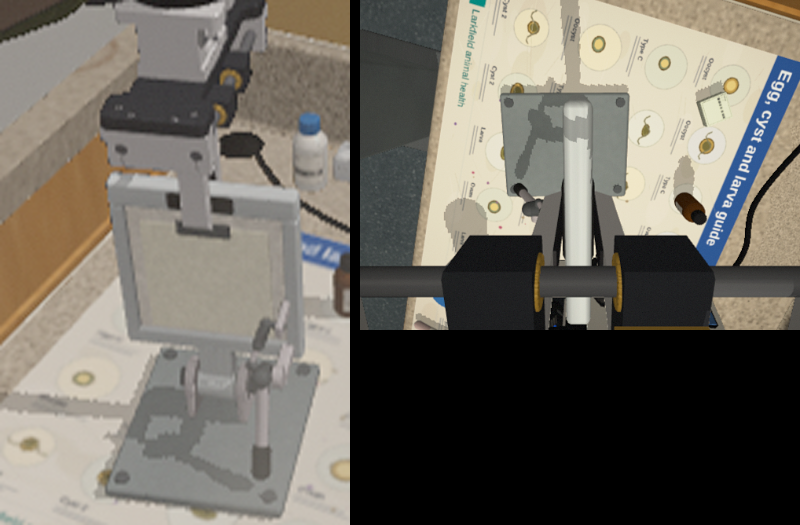

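The frame is upright in the grip, and the kickstand foot (crop (260,465)) is above the plate. I'll ease the 12 N pull on the rail by lowering 1 mm, then settle.

Emit:
{"op": "jog_arm", "data": {"motion": [[0, 0, 0.001, 0, 0, 0, -1], [0, 0, 0, 0, 0, 0, -1], [0, 0, 0, 0, 0, 0, -1], [0, 0, 0, 0, 0, 0, -1], [0, 0, 0, 0, 0, 0, -1]]}}

```text
time_s: 8.9
ee_pos: [0.5989, 0.114, 0.2042]
eef_rot: [-3.142, 0.002, 1.836]
force: [-1.8, -3.7, -3.8]
grip_width: 0.019
grip_force: 25.0
```

```bash
python3 - <<'E'
from h import *
print(relf(.0,0),ctrl.get_obs()["force"]);print(ctrl.hand_in())
E
```

```text
(array([0.597, 0.108, 0.205]), array([-0.0051, -0.0038, -0.001 ]), array([-0.   ,  0.002,  0.001])) [-1.80211516 -3.71556975 -3.84098597]
the job is handed in; nothing more can be done
None
```

I handed the job in at 8.9 s: the kickstand is down with its foot clear of the base plate, and the frame is upright and still gripped by its top rail at 25 N; the arm touched none of the cup, bottle or box, and the hand-in returned no verdict.

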